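# Fit the thickest sanding bobbin on the bobbin sander

### The arm

A 6-joint arm with a two-finger parallel gripper is mounted at the origin on the work surface. World frame = base frame: x ahead of the robot, y to its left, z up, the work surface at z = 0. Lengths are in m, angles in rad, forces in N, time in s.
With the tool pointing down it reaches from about 0.275 to 0.875 m from the base axis. Payload 12.5 kg.
Tool frame: the origin (TCP) lies where the fingers leave the gripper's body, on its centre line; the fingertips stand 73 mm ahead of it and the grasp point (between the pads) lies 54 mm ahead of it; z points along the fingers, y is the line along which they close (so a half turn about z gives the same grasp; the last joint's range is limited). The gripper opens to 85 mm and grips with 20 to 120 N. Pads are 22 mm wide; open, the fingers measure 114 mm over their backs; the gripper's body (76 mm by 85 mm) begins 54 mm behind the grasp point. The pads swing forward as they close: fully open they stand 13 mm farther back than shut.
Start: joints at [-0.085, 0.351, 1.652, -0, 1.139, -0.085], TCP at [0.55, 0, 0.304] pointing down, gripper open.
Joint ranges: [-2.75, 2.75], [-0.79, 2.1], [0.01, 2.65], [-1.57, 4.71], [0.07, 3.14], [-2.87, 2.87]. Speed limits (rad/s): [2.22, 2.22, 2.79, 3.14, 3.14, 3.14].

### API

Orientations are given as a unit quaternion [x, y, z, w].
In Python, from workcell import env gives the robot as it stands.
- The arm moves only by the tool move_arm, never from a script. Its argument "increments" is one flat list of numbers, 7 for each row, row after row: the shift along the tool's x, y, z as a fraction of full scale, then the turn, a rotation vector about the tool's x, y, z as a fraction of full scale, then the opening, from 0 (shut) to 1 (fully open). A call has 1 to 10 rows; each row shifts and turns the commanded pose from where the row before left it, along the tool's axes as they then stand; what a row does not reach is not made up. Full scale, the value 1, is 0.1 m for a shift and 90 degrees for a turn. A row lasts 1/8 s, in which the tool goes at most 62.5 mm and 10.7 degrees, less where a joint would pass 70% of its speed; a pose out of reach is approached as far as the arm can. A call with a number of a shift or a turn outside -1 to 1 is refused whole. A call with a gripper value outside its range is refused whole. The fingers move at their own pace and stop on an object; the grip force is fixed at half the most. Time passes only in rows, so rows that do not move let the fingers close. It gives the time, the measured TCP pose, the force, the opening and the grip force at its end, in the units of the state.
- env.sense(): the state, without advancing time (a new reading comes with each control period).
- env.capture(name): name is "scene" or "side" or "wrist"; returns the picture (420x560x3 uint8, red, green, blue); there is no depth.
- env.get_calibration(name): a dict with "mtx" (3x3 intrinsics, pixels), "D" ([k1, k2, p1, p2, k3] as OpenCV has them; the pictures are not rectified), "rvec" (rotation vector, rad) and "tvec" (3), from world to camera coordinates, as OpenCV has them; the wrist camera has in their place "tool_from_camera" (4x4, takes a point from camera to tool coordinates, whose origin is the TCP and whose axes are the flange's). Camera axes: x right, y down, z forward; pixel columns grow to the right and rows downward; lengths in m; the calibration is good to about 2 mm. A picture is of the moment at which its call begins: read the wrist's pose just before it. get_calibration takes no time and is no camera call.
- env.finish_job(): hands the job in; it is judged then, once.
The state is a dict: "time_s": time; "joint_pos": joint angles; "joint_vel": joint speeds; "joint_efforts": joint torques, N m; "tool_pos": TCP position; "orientation": TCP orientation; "contact_force": force on the tool from outside, world axes, zero at the start; "moment": the same for the moment, N m; "finger_gap": finger opening in m; "grip_force": force on a finger pad.
Only numpy, scipy, OpenCV 4.12 (cv2) and the standard library are available. Lean on these libraries where they do the work, as an engineer would, in place of code of your own. Each camera call takes 0.05 s, during which the arm holds its last target. There are 200 camera calls.

### The job

The bobbin sander's upright spindle is bare. Take the thickest of the three sanding bobbins off its slanted peg on the rack and slide it down over the spindle until it stands fully home on the collar, keeping hold of it until it is down rather than letting it drop. Leave the other two bobbins on their pegs and do not disturb the other things on the bench.

Things in the scene. Friction and masses are not known exactly. Their poses are not given: they have to be found in the camera images.
- thick_bobbin: The thickest sanding bobbin: straight round tube, brown abrasive sleeve over black rubber, 52 mm in diameter, 75 mm long, 16 mm bore right through; about 0.2 kg, both ends alike. Origin at its middle (37.5 mm from either end), z along its axis, up out of the rack. It stands loose on one of the rack's three slanted pegs (which one varies), leaning 28 degrees from upright.
- medium_bobbin: Bystander: the same but 38 mm in diameter, also 75 mm long, 16 mm bore, origin at its middle, on another peg, sagging a few degrees more.
- thin_bobbin: Bystander: the same but 27 mm in diameter, also 75 mm long, 16 mm bore, origin at its middle, on another peg, sagging a few degrees more.
- rack: Fixed plywood rack: a board 112 mm deep, 290 mm wide, sloping 28 degrees, so the bobbins on it lean to the rack's -x (its low front, roughly towards the robot). Origin on the bench, 55 mm below the middle of the board's face. Pegs square to the face at y = -95, 0, 95 mm, each 13 mm thick, 32 mm long: draw a bobbin off along its axis. Board edges 16 to 81 mm above the bench.
- sander: Fixed bobbin sander: a grey box with a flat square metal table 300 x 300 mm, its top 120 mm above the bench, and a bare steel spindle standing upright in the middle. Origin on the bench under the spindle, z up.
- collar (a point): Centre of the collar's top face at the spindle's foot, 4 mm above the sander's table (124 mm above the bench); collar 34 mm in diameter. The upright spindle is 12 mm in diameter and rises 84 mm above this point, its top 8 mm a cone narrowing to 5 mm. A bobbin fully home stands on this collar, its middle 37.5 mm above this point.
- offcut: Bystander: loose wooden block 75 x 40 x 18 mm lying on the far side of the sander's table. Origin at the centre of its underside.
- jar: Bystander: glass jar, 56 mm in diameter, 70 mm tall, standing between the rack and the sander. Origin at the centre of its underside.
- tape: Bystander: roll of masking tape lying flat, 84 mm in diameter, 24 mm high, between the rack and the sander. Origin at the centre of its underside.
- screwdriver: Bystander: screwdriver lying at the left side of the bench. Origin under its middle, length along x.
- wrench: Bystander: wrench lying at the right side of the bench. Origin under its middle, length along x.
- spray_can: Bystander: spray can, 66 mm in diameter, 190 mm tall, at the far side of the bench. Origin at the centre of its underside.
- glue: Bystander: glue bottle, 60 mm in diameter, 160 mm tall, at the far side of the bench. Origin at the centre of its underside.
Things that resemble listed ones, but are neither listed nor needed, are in the scene too. Leave any orange or turquoise look-alike of the thick_bobbin alone.

How it is judged:
By the outcome, as a careful person would: the job done as asked, in the order asked, and still so for the second after the job is handed in, with the robot touching nothing.
It also fails if it takes over 45 s, if anything falls off the work surface, if the arm or the gripper's body presses on something with over 40 N, if the wrist force passes 120 N, or if a joint passes its speed limit or range.

## Working session

There is one attempt and no reset: what is moved stays moved. The work goes in short steps, Python scripts to look and compute and a tool call to move; the robot and the scene stay as the last step left them, time stands still between calls to the robot, and variables do not carry over. Pictures are saved under pics/ and viewed, at most 10 in all, crops included, and the job is handed in when it is done.

Besides the shell and the picture viewer there is one more tool, called after ">>>" as name(argument=value, ...) on one line, values as JSON. move_arm: Moves the arm, as the interface text tells. Shift numbers are shares of 0.1 m and turn numbers shares of 90 degrees, none past 1 either way. Its arguments: {"type":"object","properties":{"increments":{"type":"array","items":{"type":"number","minimum":-1,"maximum":1}}},"required":["increments"]}

```bash
mkdir -p pics; ls; python3 - <<'E'
from workcell import env
import cv2, numpy as np
for n in ("scene","side"):
    c=env.get_calibration(n); print(n,{k:np.round(v,4).tolist() for k,v in c.items()})
    cv2.imwrite(f"pics/{n}0.png",cv2.resize(env.capture(n)[:,:,::-1],None,fx=1.42,fy=1.42,interpolation=cv2.INTER_CUBIC))
c=env.get_calibration("wrist"); print({k:np.round(v,4).tolist() for k,v in c.items()})
print(env.sense())
E
```

```text
pics
scene {'mtx': [[518.6516, 0.0, 279.3721], [0.0, 518.6516, 219.5497], [0.0, 0.0, 1.0]], 'D': [-0.0647, 0.0, 0.0, 0.0, 0.0], 'rvec': [0.9075, 2.5523, -1.0347], 'tvec': [0.4592, -0.1887, 1.7891]}
side {'mtx': [[509.4344, 0.0, 278.5862], [0.0, 509.4344, 204.0712], [0.0, 0.0, 1.0]], 'D': [-0.1902, 0.0, 0.0, 0.0, 0.0], 'rvec': [2.3012, -0.9344, 0.35], 'tvec': [-0.4058, 0.365, 1.5421]}
{'mtx': [[343.7173, 0.0, 278.5133], [0.0, 343.7173, 209.4707], [0.0, 0.0, 1.0]], 'D': [-0.0278, 0.0, 0.0, 0.0, 0.0], 'tool_from_camera': [[0.0013, -0.9606, -0.2778, 0.0721], [1.0, 0.0013, 0.0001, -0.0008], [0.0002, -0.2778, 0.9606, -0.0697], [0.0, 0.0, 0.0, 1.0]]}
{'time_s': 0.1, 'joint_pos': array([-8.46018770e-02,  3.51170006e-01,  1.65233627e+00, -3.22672404e-06,
        1.13909810e+00, -8.46046139e-02]), 'joint_vel': array([ 0.00074628, -0.00057454, -0.00039184, -0.0018913 ,  0.00072319,
       -0.00157692]), 'joint_efforts': array([ 7.48983075e-04, -5.06837368e+01, -2.91875267e+01, -4.43532826e-05,
        2.64409253e-03,  5.99887670e-06]), 'tool_pos': array([5.49787262e-01, 4.20185484e-05, 3.03428039e-01]), 'orientation': array([ 7.07105245e-01,  7.07108136e-01, -3.27311615e-04, -3.85699763e-04]), 'contact_force': array([ 0.38971137, -0.1618197 ,  0.19749503]), 'moment': array([-0.01763285, -0.00787128, -0.04258279]), 'grip_force': 0.0, 'finger_gap': 0.08545906452803922}
```

View pics/scene0.png

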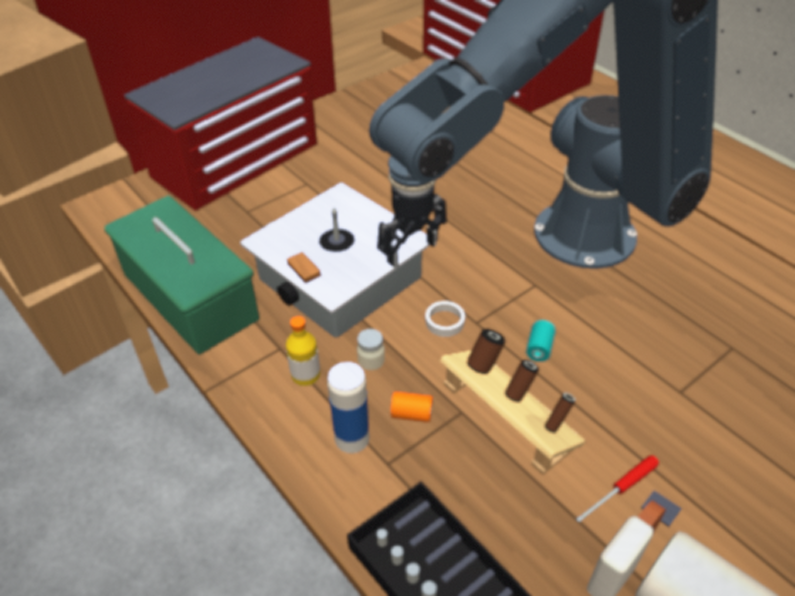

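View pics/side0.png

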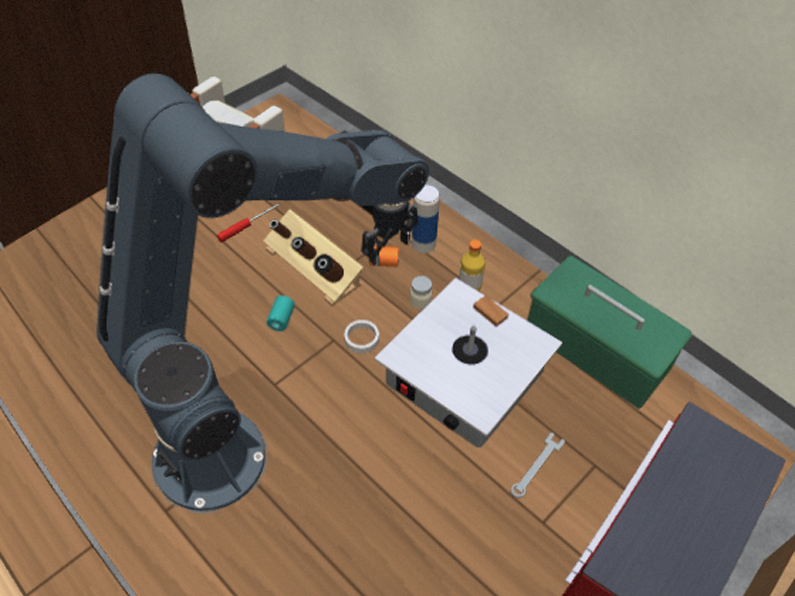

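The scene view shows the thick brown bobbin at (487,351), medium at (522,380) and thin at (560,412). Two look-alikes could be mistaken for it: orange at (411,406) and turquoise at (541,340). The spindle is at (336,228). In the side view the thick bobbin is at (329,268) and the spindle at (472,340). I choose the brown bobbin at the sander end of the rack and will check it in an enlarged crop.

```bash
python3 - <<'E'
from workcell import env
import cv2, numpy as np
rows=[]
for n,cs in (("scene",((343,250),(236,158))),("side",((231,188),(332,238)))):
    im=env.capture(n)[:,:,::-1]
    r=[]
    for x,y in cs:
        p=im[y-25:y+25,x-33:x+33]; print(n,"crop origin",x-33,y-25)
        r.append(cv2.resize(p,None,fx=6,fy=6,interpolation=cv2.INTER_CUBIC))
    rows.append(np.hstack(r))
cv2.imwrite("pics/crops.png",np.vstack(rows))
E
```

```text
scene crop origin 310 225
scene crop origin 203 133
side crop origin 198 163
side crop origin 299 213
```

View pics/crops.png

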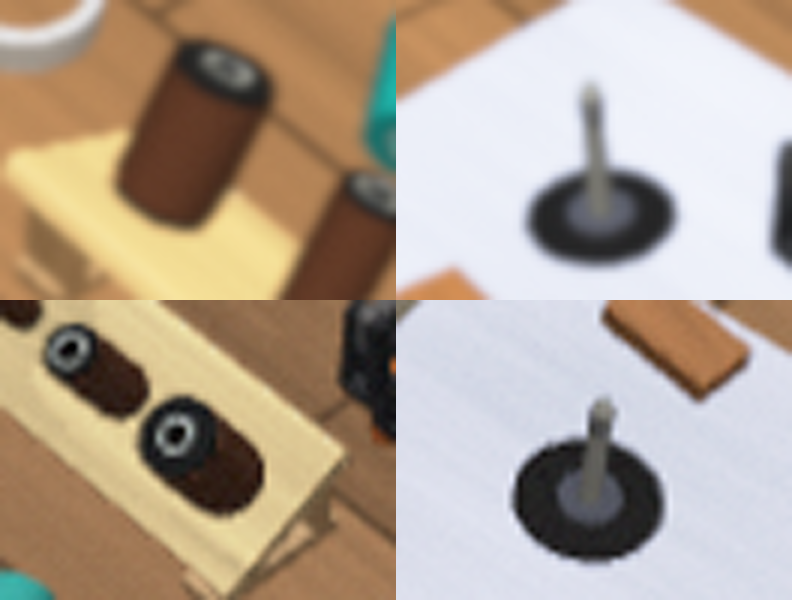

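The top row is the scene view and the bottom row the side view. The thick bobbin's upper end is at crop pixel (226,72) in scene and (177,134) in side. The spindle tip is at (194,85) and (206,105), the collar at (204,212) and (194,197). The crop confirms a brown sleeve over black rubber, clearly the thickest of the three.

```bash
cat > h.py <<'E'
from workcell import env
import cv2, numpy as np
from scipy.spatial.transform import Rotation as R
def cam(n, s=None):
    """K, D, world->cam 3x4"""
    c=env.get_calibration(n)
    if n=="wrist":
        T=np.eye(4); T[:3,:3]=R.from_quat(s["orientation"]).as_matrix(); T[:3,3]=s["tool_pos"]
        M=np.linalg.inv(T@np.array(c["tool_from_camera"]))[:3]
    else:
        M=np.hstack([cv2.Rodrigues(np.array(c["rvec"]))[0],np.array(c["tvec"]).reshape(3,1)])
    return np.array(c["mtx"]),np.array(c["D"]),M
def tri(obs):
    """obs: list of (cam,(u,v)); returns point and reprojection error px"""
    A=[]
    for (K,D,M),p in obs:
        x,y=cv2.undistortPoints(np.array([[p]],float),K,D)[0,0]
        A+= [x*M[2]-M[0], y*M[2]-M[1]]
    X=np.linalg.svd(np.array(A))[2][-1]; X=X[:3]/X[3]
    return X,[float(np.linalg.norm(proj(c,X)-p)) for c,p in obs]
def proj(c,X):
    K,D,M=c
    return cv2.projectPoints(np.array(X,float).reshape(1,3),M[:,:3],M[:,3],K,D)[0][0,0]
E
python3 - <<'E'
from h import *
a,b=cam("scene"),cam("side")
o={"rs":(310,225),"ss":(203,133),"rd":(198,163),"sd":(299,213)}
def f(k,p): return tuple((np.array(p)+.5)/6-.5+o[k])
def g(p): return tuple((np.array(p)+.5)/1.42-.5)
P={"tip":("s",(194,85),(206,105)),"collar":("s",(204,212),(194,197)),"thicktop":("r",(226,72),(177,134)),"medtop":("r",(377,188),(70,50)),
"backcorner":("r",(8,157),(345,155)),"frontcorner":("r",(125,130),(228,297))}
for k,(w,p,q) in P.items():
    X,e=tri([(a,f(w+"s",p)),(b,f(w+"d",q))]); print(k,X.round(4),np.round(e,2))
X,e=tri([(a,g((569,398))),(b,g((274,224)))]); print("thintop",X.round(4),np.round(e,2))
for k,p,q in (("jar",(370,338),(421,284)),("tape",(445,318),(361,335)),("teal",(541,340),(280,313)),("orange",(411,406),(388,257))):
    X,e=tri([(a,g(p)),(b,g(q))]); print(k,X.round(4),np.round(e,2))
E
```

```text
tip [ 0.553  -0.249   0.2043] [0.95 0.95]
collar [ 0.5543 -0.2491  0.1227] [0.75 0.74]
thicktop [0.4875 0.1697 0.119 ] [0.7  0.55]
medtop [0.4847 0.2618 0.1207] [0.98 0.73]
backcorner [0.5711 0.1191 0.0764] [0.88 0.69]
frontcorner [0.4807 0.1144 0.0252] [3.12 2.58]
thintop [0.4853 0.3595 0.1163] [0.5  0.35]
jar [ 0.6445 -0.0133  0.067 ] [0.93 0.76]
tape [0.458  0.0043 0.0147] [0.76 0.68]
teal [0.3539 0.1846 0.026 ] [0.68 0.58]
orange [0.6715 0.1391 0.0232] [1.08 0.79]
```

>>> move_arm(increments=[0, 0, 0, 0, 0, 0.1, 1, 0, 0, 0, 0, 0, 0.1, 1, 0, 0, 0, 0, 0, 0.1, 1, 0, 0, 0, 0, 0, 0.1, 1, 0, 0, 0, 0, 0, 0.1, 1, 0, 0, 0, 0, 0, 0.1, 1, 0, 0, 0, 0, 0, 0.1, 1, 0, 0, 0, 0, 0, 0.1, 1, 0, 0, 0, 0, 0, 0.1, 1, 0, 0, 0, 0, 0, 0.1, 1])

```text
time_s: 1.45
tool_pos: [0.5499, 0.0, 0.3037]
orientation: [1.0, -0.003, -0.0, -0.0]
contact_force: [0.1, -0.4, 0.7]
finger_gap: 0.0856
grip_force: 0.0
```

>>> move_arm(increments=[-0.24, -0.34, 0.14, 0, 0, 0, 1, -0.24, -0.34, 0.14, 0, 0, 0, 1, -0.24, -0.34, 0.14, 0, 0, 0, 1, -0.24, -0.34, 0.14, 0, 0, 0, 1, -0.24, -0.34, 0.14, 0, 0, 0, 1, 0, 0, 0, 0, 0.1037, 0, 1, 0, 0, 0, 0, 0.1037, 0, 1, 0, 0, 0, 0, 0.1037, 0, 1, 0, 0, 0, 0, 0, 0, 1, 0, 0, 0, 0, 0, 0, 1])

```text
time_s: 2.7
tool_pos: [0.4304, 0.17, 0.2341]
orientation: [0.971, -0.0, 0.241, 0.0]
contact_force: [-0.1, 0.8, -0.5]
finger_gap: 0.085
grip_force: 0.0
```

```bash
python3 - <<'E'
from h import *
s=env.sense(); im=env.capture("wrist")[:,:,::-1]
np.savez("w1",p=s["tool_pos"],q=s["orientation"]); cv2.imwrite("pics/w1raw.png",im)
print(s["tool_pos"].round(4),R.from_quat(s["orientation"]).as_matrix().round(3),s["joint_pos"].round(2))
ax=np.array([-.4695,0,.883]); top=np.array([.4875,.1697,.119])
for X in (top,top-.075*ax): print(proj(cam("wrist",s),X))
cv2.imwrite("pics/w1.png",cv2.resize(im,None,fx=1.42,fy=1.42,interpolation=cv2.INTER_CUBIC))
E
```

```text
[0.4304 0.17   0.2341] [[ 0.884 -0.     0.467]
 [-0.    -1.    -0.   ]
 [ 0.467  0.    -0.884]] [ 0.34  0.19  2.15 -0.44  0.37  2.29]
[281.50244413 233.75627436]
[280.77118757 201.99963281]
```

View pics/w1.png

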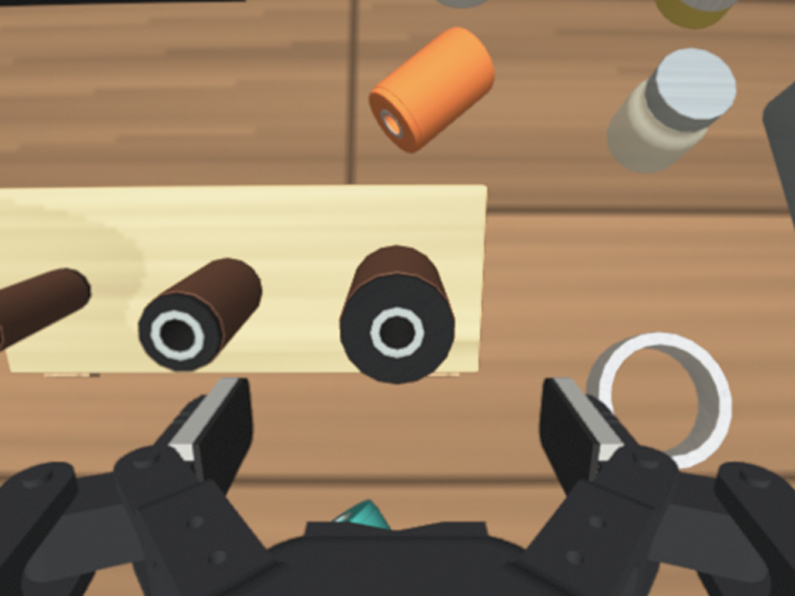

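The wrist view shows the thick bobbin's ring at (397,331), centred between the fingers, with the rack edges level (yaw about 0). The orange and turquoise look-alikes lie well clear.

```bash
python3 - <<'E'
from h import *
s=env.sense(); a,b,w=cam("scene"),cam("side"),cam("wrist",s)
f=lambda o,p:(np.array(p)+.5)/6-.5+o
wp=(np.array((397,331))+.5)/1.42-.5
top,e=tri([(a,f((310,225),(226,72))),(b,f((198,163),(177,134))),(w,wp)])
print(top.round(4),np.round(e,2))
M=R.from_quat(s["orientation"]).as_matrix()
print("top in tool",(M.T@(top-s["tool_pos"])).round(4))
E
```

```text
[0.4879 0.1702 0.1191] [0.76 0.54 1.31]
top in tool [-0.0032 -0.0003  0.1285]
```

>>> move_arm(increments=[-0.01, -0.003, 0.25, 0, 0, 0, 1, -0.01, -0.003, 0.25, 0, 0, 0, 1, -0.01, -0.003, 0.24, 0, 0, 0, 1, 0, 0, 0.24, 0, 0, 0, 1, 0, 0, 0, 0, 0, 0, 1])

```text
time_s: 3.38
tool_pos: [0.4739, 0.1704, 0.1449]
orientation: [0.971, -0.001, 0.241, 0.001]
contact_force: [-0.3, -0.0, 0.6]
finger_gap: 0.0852
grip_force: 0.0
```

>>> move_arm(increments=[0, 0, 0, 0, 0, 0, 0, 0, 0, 0, 0, 0, 0, 0, 0, 0, 0, 0, 0, 0, 0, 0, 0, 0, 0, 0, 0, 0, 0, 0, 0, 0, 0, 0, 0, 0, 0, 0, 0, 0, 0, 0, 0, 0, 0, 0, 0, 0, 0])

```text
time_s: 4.25
tool_pos: [0.4733, 0.1707, 0.1471]
orientation: [0.97, -0.0, 0.243, 0.0]
contact_force: [-4.5, -3.7, 9.0]
finger_gap: 0.0515
grip_force: 60.4
```

>>> move_arm(increments=[0, 0, -0.1, 0, 0, 0, 0, 0, 0, -0.12, 0, 0, 0, 0, 0, 0, -0.15, 0, 0, 0, 0, 0, 0, -0.2, 0, 0, 0, 0, 0, 0, -0.2, 0, 0, 0, 0, 0, 0, -0.2, 0, 0, 0, 0, 0, 0, 0, 0, 0, 0, 0])

```text
time_s: 5.12
tool_pos: [0.4275, 0.1711, 0.2329]
orientation: [0.97, 0.0, 0.243, -0.001]
contact_force: [-0.5, 0.2, -2.5]
finger_gap: 0.0511
grip_force: 63.3
```

```bash
python3 - <<'E'
from h import *
s=env.sense(); print(s["tool_pos"].round(4),s["finger_gap"],s["contact_force"].round(1),s["joint_pos"].round(2))
im=env.capture("wrist")[:,:,::-1]
d=env.capture("side")[:,:,::-1][120:280,130:290]
cv2.imwrite("pics/w2.png",np.hstack([cv2.resize(im,(533,400)),cv2.resize(d,(266,400)[::-1] if 0 else (266,266),interpolation=cv2.INTER_CUBIC) if 0 else cv2.copyMakeBorder(cv2.resize(d,(266,266),interpolation=cv2.INTER_CUBIC),0,134,0,0,cv2.BORDER_CONSTANT)]))
E
```

```text
[0.4275 0.1711 0.2329] 0.051089452469118606 [-0.5  0.2 -2.5] [ 0.35  0.19  2.16 -0.46  0.37  2.31]
```

View pics/w2.png

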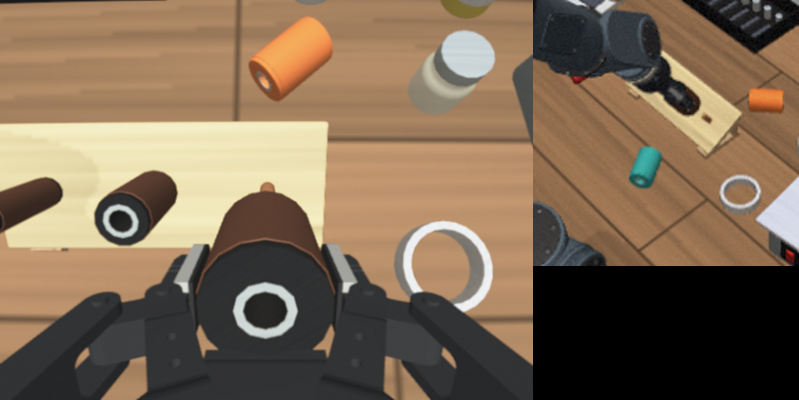

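The wrist view shows the bobbin held between the pads, ring at (265,310), with its peg bare behind it. The other two bobbins are still in place. Next I measure the in-hand pose from the ring (bore 16 mm).

```bash
python3 - <<'E'
from h import *
from scipy.optimize import least_squares
s=env.sense(); im=env.capture("wrist")[:,:,::-1]; K,D,_=cam("wrist",s)
Tc=np.linalg.inv(np.array(env.get_calibration("wrist")["tool_from_camera"]))[:3]; c=(K,D,Tc)
g=cv2.cvtColor(im,cv2.COLOR_BGR2GRAY); m=np.zeros_like(g); cv2.circle(m,(278,326),45,255,-1)
b=((g>130)&(m>0)).astype(np.uint8)
cs,h=cv2.findContours(b,cv2.RETR_CCOMP,cv2.CHAIN_APPROX_NONE)
for k,q in enumerate(cs):
    if len(q)>30: print(h[0][k][3],cv2.fitEllipse(q))
for z in (.029,.033,.037):
    for x in (0,): print(z,proj(c,(x,0,z)))
print("px/mm x",proj(c,(.001,0,.033))-proj(c,(0,0,.033)))
# overlay
o=cv2.resize(im,None,fx=1.42,fy=1.42,interpolation=cv2.INTER_CUBIC)
t=np.linspace(0,2*np.pi,80)
for zz,r,col in((.033,.026,(0,255,0)),(.033,.008,(0,255,0)),(.108,.026,(255,255,0))):
    p=np.c_[r*np.cos(t),r*np.sin(t),0*t+zz]
    uv=cv2.projectPoints(p,Tc[:,:3],Tc[:,3],K,D)[0][:,0]
    cv2.polylines(o,[((uv+.5)*1.42-.5).astype(np.int32)],True,col,1)
cv2.imwrite("pics/w3.png",o)
E
```

```text
-1 ((278.3443908691406, 325.4918212890625), (57.16724395751953, 65.961669921875), 90.386962890625)
0 ((278.3603210449219, 325.6379089355469), (39.582237243652344, 46.81960678100586), 89.65889739990234)
0.029 [282.95244035 327.30466236]
0.033 [282.81906795 320.30728772]
0.037 [282.69389113 313.74238607]
px/mm x [ 0.01375663 -2.50999379]
```

View pics/w3.png

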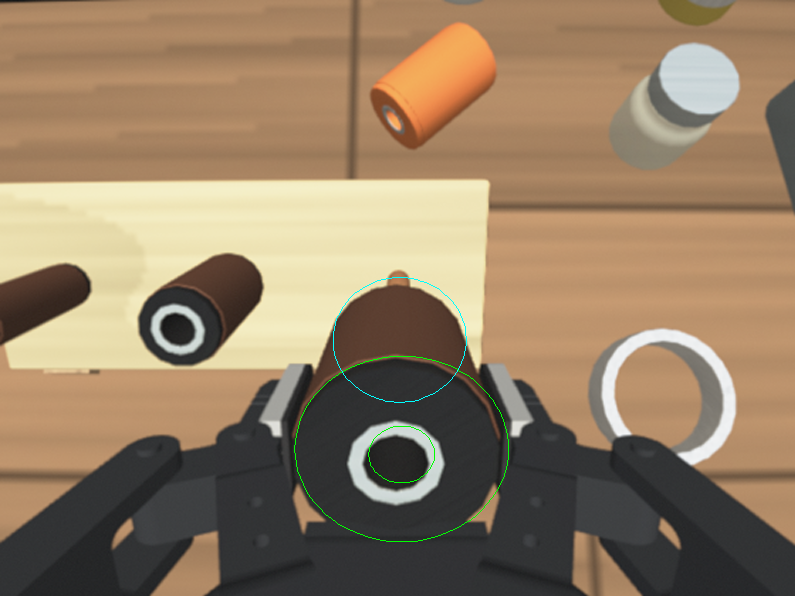

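The overlay shows the bobbin parallel to the tool and shifted a few mm toward tool −x, with its top about 36 mm ahead of the TCP. I'll set it upright, carry it above the spindle, and measure it there against the spindle in the same pictures.

>>> move_arm(increments=[0, 0, -0.2, 0, -0.104, 0, 0, 0, 0, -0.2, 0, -0.104, 0, 0, 0, 0, -0.2, 0, -0.104, 0, 0, 0, 0, -0.3, 0, 0, 0, 0, 0, 0, -0.3, 0, 0, 0, 0, 0, 0, -0.1, 0, 0, 0, 0])

```text
time_s: 6.02
tool_pos: [0.4095, 0.1709, 0.3585]
orientation: [1.0, -0.0, -0.0, -0.0]
contact_force: [-0.4, 0.0, -3.3]
finger_gap: 0.0514
grip_force: 63.4
```

>>> move_arm(increments=[0.15, 0.3, 0, 0, 0, 0, 0, 0.15, 0.42, 0, 0, 0, 0, 0, 0.15, 0.42, 0, 0, 0, 0, 0, 0.15, 0.42, 0, 0, 0, 0, 0, 0.15, 0.42, 0, 0, 0, 0, 0, 0.15, 0.42, 0, 0, 0, 0, 0, 0.15, 0.42, 0, 0, 0, 0, 0, 0.15, 0.42, 0, 0, 0, 0, 0, 0.15, 0.42, 0, 0, 0, 0, 0, 0.15, 0.42, 0, 0, 0, 0, 0])

```text
time_s: 7.28
tool_pos: [0.5591, -0.2386, 0.3558]
orientation: [1.0, -0.0, -0.002, -0.0]
contact_force: [0.1, 0.4, -1.2]
finger_gap: 0.0512
grip_force: 63.4
```

```bash
python3 - <<'E'
from h import *
s=env.sense(); print(s["time_s"],s["tool_pos"],R.from_quat(s["orientation"]).as_matrix().round(4),s["finger_gap"],s["contact_force"].round(1))
E
```

```text
7.275 [ 0.55914797 -0.23861838  0.35581834] [[ 1.0e+00 -3.0e-04 -3.4e-03]
 [-3.0e-04 -1.0e+00  8.0e-04]
 [-3.4e-03 -8.0e-04 -1.0e+00]] 0.05116962582197786 [ 0.1  0.4 -1.2]
```

Now down 25 mm and 10 mm in y, then crops from both cameras.

>>> move_arm(increments=[0, 0.1, 0.15, 0, 0, 0, 0, 0, 0, 0.1, 0, 0, 0, 0, 0, 0, 0, 0, 0, 0, 0])

```text
time_s: 7.65
tool_pos: [0.5584, -0.246, 0.3312]
orientation: [1.0, 0.0, -0.002, -0.001]
contact_force: [-0.6, 0.2, -2.7]
finger_gap: 0.0515
grip_force: 63.5
```

```bash
python3 - <<'E'
from h import *
s=env.sense(); print(s["tool_pos"].round(4),R.from_quat(s["orientation"]).as_matrix().round(4).tolist())
r=[]
for n,c in (("scene",(235,138)),("side",(335,212))):
    im=env.capture(n)[:,:,::-1]; x,y=c; print(n,x-33,y-50)
    r.append(cv2.resize(im[y-50:y+50,x-33:x+33],None,fx=6,fy=6,interpolation=cv2.INTER_CUBIC))
cv2.imwrite("pics/c2.png",np.hstack(r))
E
```

```text
[ 0.5584 -0.246   0.3312] [[1.0, 0.0006, -0.0039], [0.0006, -1.0, 0.0015], [-0.0039, -0.0015, -1.0]]
scene 202 88
side 302 162
```

View pics/c2.png

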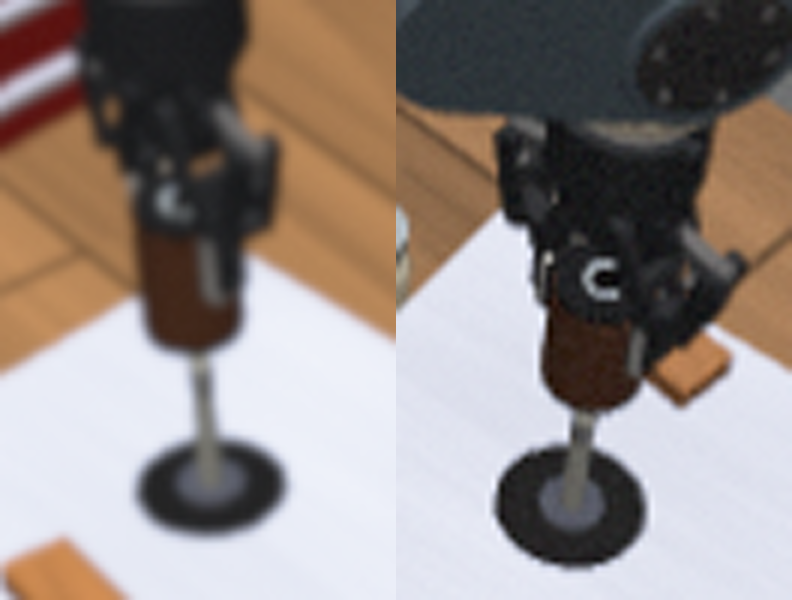

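Both views show the bobbin just above the spindle tip. Left is scene: bobbin bottom about (194,353), spindle line about x=198. Right is side: bobbin bottom about (591,410), spindle line about x=587. I'll refine the offset by fitting edges.

```bash
cat > fit.py <<'E'
from h import *
from scipy.optimize import least_squares
from scipy.ndimage import map_coordinates
crops=cv2.imread("pics/crops.png",0).astype(float)
t=np.linspace(0,2*np.pi,72,endpoint=False)
def sil(c,b,r,z0,z1,tx=0,ty=0):
    P=np.vstack([np.c_[b[0]+r*np.cos(t)+tx*(z-z0),b[1]+r*np.sin(t)+ty*(z-z0),0*t+z] for z in (z0,z1)])
    uv=cv2.projectPoints(P,c[2][:,:3],c[2][:,3],c[0],c[1])[0].astype(np.float32)
    return cv2.convexHull(uv)
C={n:cam(n) for n in("scene","side")}
# spindle midline points from the pictures taken before
S={}
for n,o,(ox,oy),rows,xc in (("scene",(203,133),(396,0),range(108,166,3),(192,203)),("side",(299,213),(396,300),range(110,138,3),(206,202))):
    pts=[]
    for v in rows:
        x0=int(np.interp(v,[85,212],xc if n=="scene" else [206,206]));x=np.arange(x0-28,x0+29)
        w=np.clip(205-crops[oy+v,ox+x],0,None); pts.append(((np.sum(w*x)/w.sum()+.5)/6-.5+o[0],(v+.5)/6-.5+o[1]))
    S[n]=np.array(pts)
def rs(p):
    e=[]
    for n,c in C.items():
        q=np.array([proj(c,(p[0],p[1],z)) for z in (.13,.2)]); d=q[1]-q[0]; d/=np.linalg.norm(d)
        r=(S[n]-q[0])@np.array([-d[1],d[0]]); e+=list(r/np.sqrt(len(r)))
    return e
f=least_squares(rs,[.5535,-.249]); sp=f.x; print("spindle",sp.round(4),"rms px",np.sqrt(2*f.cost).round(2))
def bobbin(g0,angs):
    E={}
    for n,c in C.items():
        im=env.capture(n).astype(float); q=proj(c,g0); pts=[]
        for a in np.radians(angs[n]):
            k=np.arange(3,20,.1); u=q+np.c_[np.cos(a)*k,np.sin(a)*k]
            b=map_coordinates(im[:,:,2],[u[:,1],u[:,0]],order=1)   # blue: brown dark, table bright
            i=np.argmax(b>120); pts.append(u[i])
        E[n]=np.array(pts,np.float32)
    def rb(p):
        e=[]
        for n,c in C.items():
            h=sil(c,p[:2],.026,p[2],p[2]+.05)
            e+=[cv2.pointPolygonTest(h,(float(x),float(y)),True) for x,y in E[n]]
        return e
    f=least_squares(rb,g0,diff_step=1e-3,loss="soft_l1"); 
    print("bobbin base",f.x.round(4),"resid",np.round(rb(f.x),1)); return f.x
E
python3 - <<'E'
from fit import *
s=env.sense()
g=np.array([.555,-.247,.222])
for n in C: print(n,proj(C[n],g))
b=bobbin(g,{"scene":list(range(30,75,8))+list(range(115,180,8)),"side":list(range(35,75,8))+list(range(125,185,8))})
print("spindle-base mm",((sp-b[:2])*1000).round(2), s["tool_pos"].round(4))
E
```

```text
spindle [ 0.5627 -0.2391] rms px 0.15
scene [235.29372883 142.72543219]
side [334.35816429 225.59566208]
bobbin base [ 0.5565 -0.246   0.2321] resid [ 0.7  0.6  0.5  0.4  0.2  0.  -0.4 -0.3 -0.2 -0.1 -0.2 -0.3 -0.2 -0.3
 -0.2  0.4  0.2  0.2  0.1  0.2 -0.7 -0.4 -0.  -0.1 -0.1 -0.1 -0.2 -0.2]
spindle-base mm [6.18 6.88] [ 0.5589 -0.2461  0.3329]
```

```bash
python3 - <<'E'
from fit import *
print(S["scene"][::6],S["side"][::3])
for n,o in (("scene",(203,133)),("side",(299,213))):
  for z in(.124,.208):
    print(n,z,[(((proj(C[n],(x,y,z))-o+.5)*6-.5)).round(0) for x,y in((.5627,-.2391),(.5535,-.249))])
r=lambda n,v:crops[(0 if n=="scene" else 300)+v,396+150:396+260:5].astype(int)
print(r("scene",130),r("side",130))
E
```

```text
spindle [ 0.5627 -0.2391] rms px 0.15
[[235.19682152 150.58333333]
 [235.43612236 153.58333333]
 [235.6851145  156.58333333]
 [236.05564464 159.58333333]] [[332.88963731 230.91666667]
 [332.57201835 232.41666667]
 [332.42721922 233.91666667]
 [331.69347384 235.41666667]]
scene 0.124 [array([206., 227.]), array([210., 210.])]
scene 0.208 [array([195.,  97.]), array([198.,  80.])]
side 0.124 [array([195., 174.]), array([197., 196.])]
side 0.208 [array([210.,  77.]), array([213.,  99.])]
[239 239 239 240 241 240 235 203 153 121 122 156 206 237 242 242 242 242
 242 242 242 241] [216 217 219 220 216 212 212 221 176  61  67  72  81 148 222 218 216 217
 216 215 216 216]
```

```bash
cat > fit2.py <<'E'
from fit import *
S0=np.array([.5535,-.249]); bias={}
for n,o,(ox,oy),sl in (("scene",(203,133),(396,0),(127,278,160,270)),("side",(299,213),(396,300),(110,275,135,270))):
    g=crops[oy:oy+300,ox:ox+396]; m=(g<140).astype(np.uint8); m[:sl[2]+0]=0; m[:, :sl[0]-20]=0; m[:,sl[1]+20:]=0
    k=max(cv2.findContours(m,cv2.RETR_EXTERNAL,cv2.CHAIN_APPROX_NONE)[0],key=cv2.contourArea); k=cv2.convexHull(k)[:,0]
    tp=(k[:,1]>k[:,1].min()+25)    # leave out the spindle notch at the top
    k=(k+.5)/6-.5+o
    k=k[tp]
    # image shift of the projected disc (radius free) that fits
    def r(p):
        h=sil(C[n],S0,p[2],.1205,.1215)+np.float32(p[:2]); return [cv2.pointPolygonTest(h,(float(x),float(y)),True) for x,y in k]
    f=least_squares(r,[0,0,.042],diff_step=1e-3,x_scale=[1,1,.01]); 
    q=np.array([proj(C[n],(*S0,z)) for z in (.13,.2)]); d=(q[1]-q[0])/np.linalg.norm(q[1]-q[0])
    print(n,"disc shift,r",f.x.round(3),"rms",np.sqrt(2*f.cost/len(k)).round(2),"line shift",((S[n]-q[0])@np.array([-d[1],d[0]])).mean().round(2))
    bias[n]=f.x[:2].astype(np.float32)
def bobbin2(g0,angs,tilt=(0,0)):
    E={}
    for n,c in C.items():
        im=env.capture(n).astype(float); q=proj(c,g0); pts=[]
        for a in np.radians(angs[n]):
            k=np.arange(2,22,.1); u=q+np.c_[np.cos(a)*k,np.sin(a)*k]
            b=map_coordinates(im[:,:,2],[u[:,1],u[:,0]],order=1); pts.append(u[np.argmax(b>125)])
        E[n]=np.array(pts,np.float32)
    def rb(p):
        return np.array([cv2.pointPolygonTest(sil(C[n],p[:2],.026,p[2],p[2]+.05)+bias[n],(float(x),float(y)),True) for n in C for x,y in E[n]])
    f=least_squares(rb,g0,diff_step=3e-3,x_scale=.01); print("base",f.x.round(4),"res",np.round(rb(f.x),1)); return f.x,E
E
python3 - <<'E'
from fit2 import *
g=np.array([.555,-.247,.222])
b,E=bobbin2(g,{"scene":list(range(30,75,6))+list(range(110,180,6)),"side":list(range(35,75,6))+list(range(122,185,6))})
print("spindle-base mm",((S0-b[:2])*1000).round(2))
for n,o in(("scene",(202,88)),("side",(302,162))): print(((E[n]-o+.5)*6).round(0).astype(int).tolist())
E
```

```text
spindle [ 0.5627 -0.2391] rms px 0.15
scene disc shift,r [0.    0.    0.038] rms 0.62 line shift -0.83
side disc shift,r [ 0.    -0.004  0.04 ] rms 0.65 line shift -0.96
base [ 0.5564 -0.2462  0.2322] res [ 0.7  0.6  0.6  0.5  0.4  0.3  0.2  0.  -0.6 -0.5 -0.3 -0.3 -0.2 -0.1
 -0.1 -0.1 -0.2 -0.3 -0.3 -0.3  0.4  0.2  0.2  0.2  0.2  0.2  0.2 -0.6
 -0.4 -0.1  0.1 -0.1 -0.2 -0.2 -0.1 -0.2 -0.3 -0.2]
spindle-base mm [-2.93 -2.76]
[[220, 342], [218, 343], [216, 343], [214, 344], [213, 345], [211, 346], [210, 347], [208, 348], [195, 353], [193, 352], [190, 351], [188, 351], [185, 350], [182, 349], [178, 348], [173, 347], [168, 346], [161, 343], [155, 340], [151, 335]]
[[226, 405], [223, 407], [220, 409], [216, 409], [213, 410], [209, 411], [206, 411], [180, 412], [178, 409], [176, 407], [174, 404], [170, 403], [166, 401], [163, 399], [160, 395], [156, 392], [152, 388], [150, 383]]
```

```bash
sed -i 's/f=least_squares(r,\[0,0,.042\].*$/f=least_squares(lambda p:r([p[0]-10,p[1]-10,p[2]\/250]),[10,10,10],diff_step=1e-2); f.x=f.x*[1,1,.004]-[10,10,0]/' fit2.py
sed -i 's/f=least_squares(rb,g0,diff_step=3e-3,x_scale=.01)/f=least_squares(rb,g0,diff_step=5e-3,x_scale=.01,loss="soft_l1",f_scale=.3)/' fit2.py
python3 - <<'E'
from fit2 import *
g=np.array([.555,-.247,.228])
b,E=bobbin2(g,{"scene":list(range(10,75,6))+list(range(110,185,6)),"side":list(range(25,75,6))+list(range(122,190,6))})
print("spindle-base mm",((S0-b[:2])*1000).round(2))
E
```

```text
spindle [ 0.5627 -0.2391] rms px 0.15
scene disc shift,r [-0.862  0.226  0.038] rms 0.06 line shift -0.83
side disc shift,r [-0.803 -0.054  0.04 ] rms 0.07 line shift -0.96
base [ 0.5566 -0.2478  0.2332] res [ 0.6  0.5  0.4  0.3  0.1  0.1 -0.   0.  -0.1 -0.1 -0.2 -0.7 -0.5 -0.3
 -0.2 -0.1 -0.1 -0.1 -0.   0.1  0.2  0.5  0.7  0.8  0.2  0.1  0.   0.1
  0.1  0.1  0.1 -0.2 -0.2 -0.5 -0.3 -0.  -0.  -0.1  0.1  0.1  0.  -0.
  0.2  0.2  0.3]
spindle-base mm [-3.12 -1.21]
```

>>> move_arm(increments=[-0.031, 0.012, 0, 0, 0, 0, 0, 0, 0, 0.08, 0, 0, 0, 0, 0, 0, 0.08, 0, 0, 0, 0, 0, 0, 0.06, 0, 0, 0, 0, 0, 0, 0, 0, 0, 0, 0])

```text
time_s: 8.68
tool_pos: [0.5556, -0.2482, 0.31]
orientation: [1.0, 0.0, -0.001, -0.0]
contact_force: [0.3, 0.0, -2.3]
finger_gap: 0.0513
grip_force: 63.5
```

```bash
python3 - <<'E'
from h import *
s=env.sense(); print(s["tool_pos"].round(4),s["contact_force"].round(1),s["moment"].round(2),s["finger_gap"])
r=[]
for n,c in (("scene",(235,145)),("side",(335,220))):
    im=env.capture(n)[:,:,::-1]; x,y=c
    r.append(cv2.resize(im[y-40:y+45,x-33:x+33],None,fx=6,fy=6,interpolation=cv2.INTER_CUBIC))
cv2.imwrite("pics/c3.png",np.hstack(r))
E
```

```text
[ 0.5556 -0.2482  0.31  ] [ 0.3  0.  -2.3] [0.02 0.03 0.07] 0.05131930754411233
```

View pics/c3.png

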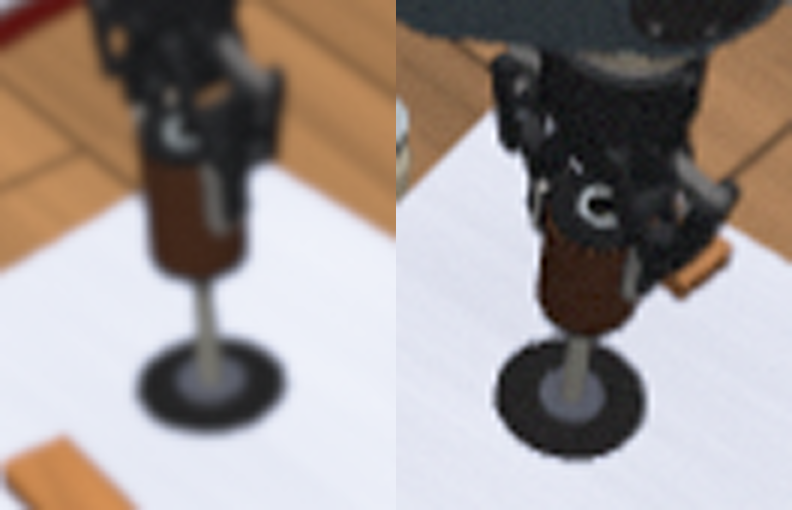

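The tip is now inside the bore: the bobbin covers the cone in both views (bottoms at (199,280) and (588,335)), and the force is weight only. I'll lower in steps.

>>> move_arm(increments=[0, 0, 0.08, 0, 0, 0, 0, 0, 0, 0.08, 0, 0, 0, 0, 0, 0, 0, 0, 0, 0, 0])

```text
time_s: 9.15
tool_pos: [0.5555, -0.2481, 0.2938]
orientation: [1.0, -0.0, -0.001, -0.0]
contact_force: [0.1, -0.1, -2.7]
finger_gap: 0.0517
grip_force: 63.5
```

>>> move_arm(increments=[0, 0, 0.1, 0, 0, 0, 0, 0, 0, 0.1, 0, 0, 0, 0, 0, 0, 0.1, 0, 0, 0, 0, 0, 0, 0, 0, 0, 0, 0])

```text
time_s: 9.65
tool_pos: [0.5554, -0.2481, 0.2636]
orientation: [1.0, -0.0, -0.001, -0.0]
contact_force: [-0.4, 0.5, -2.9]
finger_gap: 0.0515
grip_force: 63.5
```

>>> move_arm(increments=[0, 0, 0.1, 0, 0, 0, 0, 0, 0, 0.08, 0, 0, 0, 0, 0, 0, 0, 0, 0, 0, 0])

```text
time_s: 10.02
tool_pos: [0.5554, -0.2481, 0.2459]
orientation: [1.0, 0.0, -0.001, -0.0]
contact_force: [0.6, 0.3, -2.0]
finger_gap: 0.0515
grip_force: 63.5
```

>>> move_arm(increments=[0, 0, 0.03, 0, 0, 0, 0, 0, 0, 0.03, 0, 0, 0, 0, 0, 0, 0, 0, 0, 0, 0])

```text
time_s: 10.4
tool_pos: [0.5556, -0.2482, 0.2406]
orientation: [1.0, 0.0, -0.001, -0.0]
contact_force: [-0.4, -0.1, -2.8]
finger_gap: 0.0511
grip_force: 63.5
```

>>> move_arm(increments=[0, 0, 0.03, 0, 0, 0, 0, 0, 0, 0, 0, 0, 0, 0, 0, 0, 0.02, 0, 0, 0, 0, 0, 0, 0, 0, 0, 0, 0])

```text
time_s: 10.9
tool_pos: [0.5556, -0.2482, 0.2356]
orientation: [1.0, 0.0, -0.001, -0.0]
contact_force: [-0.0, 0.3, -2.6]
finger_gap: 0.0514
grip_force: 63.5
```

>>> move_arm(increments=[0, 0, 0.02, 0, 0, 0, 0, 0, 0, 0, 0, 0, 0, 0])

```text
time_s: 11.15
tool_pos: [0.5556, -0.2482, 0.2336]
orientation: [1.0, 0.0, -0.001, -0.0]
contact_force: [0.4, 0.5, -2.5]
finger_gap: 0.0517
grip_force: 63.5
```

>>> move_arm(increments=[0, 0, 0.02, 0, 0, 0, 0, 0, 0, 0, 0, 0, 0, 0])

```text
time_s: 11.4
tool_pos: [0.5556, -0.2482, 0.2316]
orientation: [1.0, 0.0, -0.001, -0.0]
contact_force: [0.3, 0.1, -1.9]
finger_gap: 0.0513
grip_force: 63.5
```

>>> move_arm(increments=[0, 0, 0.015, 0, 0, 0, 0, 0, 0, 0, 0, 0, 0, 0])

```text
time_s: 11.65
tool_pos: [0.5556, -0.2483, 0.2301]
orientation: [1.0, -0.0, -0.001, -0.0]
contact_force: [-0.1, 0.8, -2.7]
finger_gap: 0.0513
grip_force: 63.5
```

>>> move_arm(increments=[0, 0, 0.015, 0, 0, 0, 0, 0, 0, 0, 0, 0, 0, 0])

```text
time_s: 11.9
tool_pos: [0.5558, -0.2483, 0.2294]
orientation: [1.0, 0.0, -0.0, 0.0]
contact_force: [-2.0, -0.3, 5.0]
finger_gap: 0.0515
grip_force: 63.9
```

Contact is at TCP z≈0.2295, so the bobbin's top is 30.5 mm from the TCP, as planned at the grasp. The bobbin is on the collar. I'll press slightly to confirm.

>>> move_arm(increments=[0, 0, 0.01, 0, 0, 0, 0, 0, 0, 0, 0, 0, 0, 0])

```text
time_s: 12.15
tool_pos: [0.5558, -0.2483, 0.2293]
orientation: [1.0, 0.0, -0.0, 0.0]
contact_force: [-5.1, 3.4, 13.0]
finger_gap: 0.0514
grip_force: 64.7
```

>>> move_arm(increments=[0, 0, 0, 0, 0, 0, 1, 0, 0, 0, 0, 0, 0, 1, 0, 0, 0, 0, 0, 0, 1, 0, 0, 0, 0, 0, 0, 1, 0, 0, 0, 0, 0, 0, 1, 0, 0, 0, 0, 0, 0, 1])

```text
time_s: 12.9
tool_pos: [0.5556, -0.2483, 0.2277]
orientation: [1.0, -0.0, -0.001, 0.0]
contact_force: [-0.6, -0.9, 0.2]
finger_gap: 0.0854
grip_force: 0.0
```

>>> move_arm(increments=[0, 0, -0.1, 0, 0, 0, 1, 0, 0, -0.2, 0, 0, 0, 1, 0, 0, -0.3, 0, 0, 0, 1, 0, 0, -0.4, 0, 0, 0, 1, 0, 0, -0.3, 0, 0, 0, 1, 0, 0, 0, 0, 0, 0, 1])

```text
time_s: 13.65
tool_pos: [0.5563, -0.2485, 0.3609]
orientation: [1.0, 0.0, 0.002, 0.001]
contact_force: [0.2, -0.4, -0.2]
finger_gap: 0.0851
grip_force: 0.0
```

```bash
python3 - <<'E'
from h import *
s=env.sense(); print(s["tool_pos"].round(4),s["contact_force"].round(1))
r=[]
for n,c in (("scene",(245,180)),("side",(300,230))):
    im=env.capture(n)[:,:,::-1]; x,y=c
    r.append(cv2.resize(im[y-100:y+100,x-132:x+132],None,fx=1.51,fy=1.51,interpolation=cv2.INTER_CUBIC))
z=[]
for n,c in (("scene",(236,165)),("side",(332,240))):
    im=env.capture(n)[:,:,::-1]; x,y=c
    z.append(cv2.resize(im[y-25:y+20,x-33:x+33],(r[0].shape[1],272),interpolation=cv2.INTER_CUBIC))
cv2.imwrite("pics/c4.png",np.vstack([np.hstack(r),np.hstack(z)]))
E
```

```text
[ 0.5563 -0.2485  0.3609] [ 0.2 -0.4 -0.2]
```

View pics/c4.png

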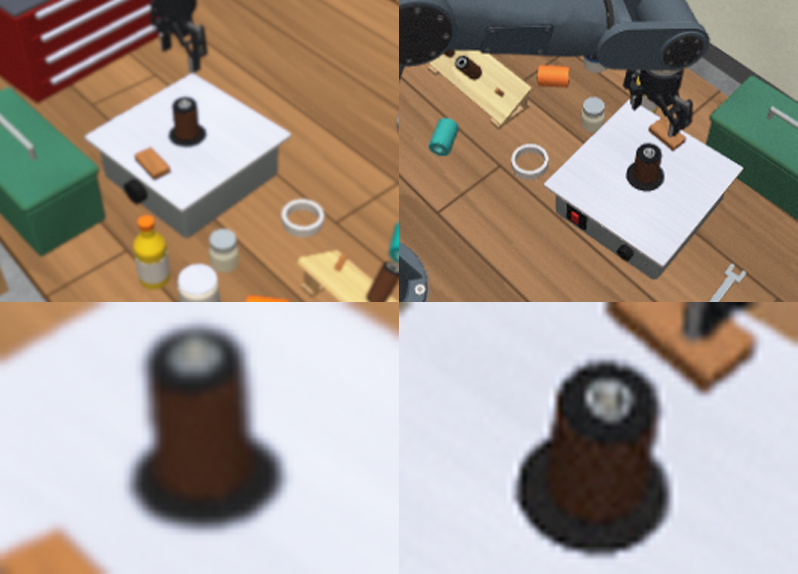

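The bobbin stands upright on the collar, with the spindle tip showing in its ring at (195,352) and (608,398). The other things are undisturbed.

```bash
python3 -c "
from workcell import env
print(env.finish_job())"
```

```text
the job is handed in; nothing more can be done
None
```

The thick bobbin stands fully home on the spindle's collar, held until it was down and then released; the other two bobbins are still on their pegs, nothing else appears disturbed in the views I took, and the job was handed in at about 14 s.

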